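# Drip the rinsed eggs over the drain pan

## Task

The rinsed eggs have to drip off over the drain pan: first set the red-handled ball valve on the pan's outlet to half open (45 degrees). Then lift the wire basket by its black grip, carry it level over the packed meals without disturbing anything on the table, and hold it about 20 mm above the pan's rim, centred over the pan with its long sides along the pan's long sides, all three eggs still in it and the basket never touching the pan. Finish while still holding it there, motionless: do not set it down or let go.

Things in the scene. Friction and masses are not known exactly. Their poses are not given: they have to be found in the camera images.
- station: drain station: stainless gastronorm pan, flange 325 x 176 mm, opening 299 x 150 mm, on a four-legged frame fixed to the bench. Origin on the bench under the pan's centre; x along the pan's long side, z up. Rim 150 mm above the bench. From the middle of its -y long side a pipe (axis 100 mm up) leads to a brass ball valve and a down-turned spout. Turned by up to 15 degrees either way
- catch_pan: small steel catch pan under the spout, 176 x 108 mm, 64 mm high, part of the drain station, 194 mm from the station's origin towards its -y; origin under its centre
- pan_mouth (a point): centre of the drain pan's opening, at rim height (150 mm above the bench)
- drain_lever (a joint): ball valve lever, rad: 0 = closed (lever along the pan, pointing to the station's -x), grows counter-clockwise seen from above, 0.785 = half open (45 degrees), 1.571 = fully open (lever in line with the pipe, pointing away from the pan). Starts closed or opened a little (up to 0.3). It turns stiffly (about 0.25 N m) about a vertical stem and stays where it is left
- lever_grip (a point): middle of the lever's red plastic sleeve (64 mm long, 20 mm wide, 11 mm tall), 73 mm from the stem's axis, 148 mm above the bench; beneath the sleeve the nearest part is the spout's elbow, whose top is 111 mm above the bench
- lever_stem (a point): the lever's axis of turning, at lever height (148 mm); 142 mm from the pan's centre and 54 mm from the pan's flange
- basket: loose steel wire basket, 170 x 100 mm and 65 mm high, with a fixed bail handle lengthwise over it; about 0.4 kg and three eggs. Origin at the centre of its underside, x axis along its long side, z up. It stands in the aluminium tray, its underside 3 mm above the bench
- basket_grip (a point): middle of the basket's black grip: a bar 90 mm long (along the basket's x), 18 mm wide and 18 mm tall, its centre 130 mm above the basket's underside; free on both sides and above
- tray: shallow aluminium tray, 260 x 190 mm, lip 16 mm high, fixed, in which the basket stands at the start; origin under its centre, x along its long side
- egg0: brown egg, 57 x 44 mm, lying loose in the basket; origin at its centre
- egg1: pale egg like egg0, in the middle of the basket
- egg2: dark brown egg like egg0
- meal_low: packed meal: cream tub 176 x 126 mm, 51 mm high, loose, 0.4 kg; origin at the centre of its underside, x along its long side; it stands with meal_top on it (together 102 mm high) between the basket and the drain station
- meal_top: packed meal, the same kind, lying on meal_low
- meal_far: packed meal, the same kind (51 mm high), alone, in the same row as the stack, nearer to or farther from the robot
- soap_bottle: pink bottle, 64 mm across, 170 mm tall, towards the far side of the table; origin at its foot
- shaker: steel salt shaker, 54 mm across, 90 mm tall, beyond the basket and the row of meals; origin at its foot
Things that resemble listed ones, but are neither listed nor needed, are in the scene too. Leave any purple look-alike of the basket alone.

How it is judged:
By the outcome, as a careful person would: the job done as asked, in the order asked, and still so for the second after the job is handed in, while the arm keeps its last pose, push and grip.
It also fails if it takes over 64 s, if anything falls off the work surface, if the arm or the gripper's body presses on something with over 40 N, if the wrist force passes 120 N, or if a joint passes its speed limit or range.

## Robot

A 7-joint arm with a two-finger parallel gripper is mounted at the origin on the work surface. World frame = base frame: x ahead of the robot, y to its left, z up, the work surface at z = 0. Lengths are in m, angles in rad, forces in N, time in s.
With the tool pointing down it reaches from about 0.4 to 0.85 m from the base axis. Payload 10.4 kg.
Tool frame: the origin (TCP) lies between the finger pads, 19 mm behind the fingertips; this is the grasp point; x points along the fingers, z is the direction in which the jaws open and shut, and the axes are right-handed (so a half turn about x gives the same grasp; the last joint's range is limited). The gripper opens to 85 mm and grips with 20 to 120 N. Pads are 22 mm wide; open, the fingers measure 114 mm over their backs; the gripper's body (76 mm by 85 mm) begins 54 mm behind the grasp point. The pads swing forward as they close: fully open they stand 13 mm farther back than shut.
Start: joints at [-1.124, 0.332, -0.065, 1.46, 0.022, 1.35, -0.088], TCP at [0.283, 0.557, 0.25] pointing down, gripper open.
Joint ranges: [-2.6, 2.6], [-0.5, 2.12], [-1.47, 1.34], [0.16, 2.42], [-1.27, 4.41], [0.06, 2.06], [-2.6, 2.6]. Speed limits (rad/s): [2.22, 2.22, 2.79, 2.79, 3.14, 3.14, 3.14].

## Interface

Orientations are given as a unit quaternion [x, y, z, w].
In Python, from workcell import get_obs, camera, workorder gives the robot as it stands. The module is installed in compiled form; this text tells all that it offers.
- The arm moves only by the tool play_rows, never from a script. Its argument "increments" is text: rows parted by semicolons, each of 4 numbers parted by spaces: the shift along the tool's x, y, z in m, then the turn about the tool's x in rad. A call has 1 to 20 rows; each row shifts and turns the pose as measured when the row begins, along the tool's axes as they then stand; what a row does not reach is not made up. A row lasts 1/10 s, in which the tool goes at most 50 mm and 8.59 degrees, less where a joint would pass 70% of its speed; a pose out of reach is approached as far as the arm can. A call is refused whole if a number of a shift passes 0.05 or a number of a turn 0.15, either way. A call with a gripper value outside its range is refused whole. "hand" is the gripper command: -1 is fully open, 1 is shut, values between are in proportion, set as the call begins (left out, the last holds). The fingers move at their own pace and stop on an object; "squeeze" is the grip in N (left out, the last holds). Time passes only in rows, so rows that do not move let the fingers close. It gives the time, the measured TCP pose, the force and the opening at its end, in the units of the state.
- get_obs(): the state, without advancing time (a new reading comes with each control period).
- camera(name): name is "side" or "top"; returns a dict with "img" (480x640x3 uint8, blue, green, red), "fov_y" (degrees; the focal length in pixels is half the picture's height over the tangent of half this angle, whatever the lens; pixels are square), "cx", "cy" (the principal point, pixels), "R" (3x3) and "t" (3): a world point X has camera coordinates R X + t. Camera axes: x right, y down, z forward; pixel columns grow to the right and rows downward; lengths in m; the calibration is good to about 2 mm. A picture is of the moment at which its call begins. There is no depth.
- workorder.hand_in(): hands the job in, once; it reports no verdict.
The state is a dict: "clock": time; "joint_pos": joint angles; "joint_velocities": joint speeds; "tau": joint torques, N m; "position": TCP position; "ee_rot": TCP orientation; "ft_force": force on the tool from outside, world axes, zero at the start; "torque": the same for the moment, N m; "grip_width": opening from 0.0 (shut) to 1.0 (fully open).
Only numpy, scipy, OpenCV 4.12 (cv2) and the standard library are available. Lean on these libraries where they do the work, as an engineer would, in place of code of your own. Each camera call takes 0.05 s, during which the arm holds its last target.

## Working session

There is one attempt and no reset: what is moved stays moved. The work goes in short steps, Python scripts to look and compute and a tool call to move; the robot and the scene stay as the last step left them, time stands still between calls to the robot, and variables do not carry over. Pictures are saved under pics/ and viewed, and the job is handed in when it is done.

Besides the shell and the picture viewer there is one more tool, called after "Request:" as name(argument=value, ...), one argument or row to a line, values as JSON. play_rows: Moves the arm, as the interface text tells. Its arguments: {"type":"object","properties":{"increments":{"type":"string"},"hand":{"type":"number"},"squeeze":{"type":"number"}},"required":["increments"]}

```bash
mkdir -p pics; python3 - <<'E'
from workcell import get_obs,camera
import cv2
print(get_obs())
for n in("side","top"):
    c=camera(n); cv2.imwrite(f"pics/{n}0.png",c["img"]); print(n,c["fov_y"],c["cx"],c["cy"],c["R"],c["t"])
E
```

```text
{'clock': 0.0, 'joint_pos': array([-1.12360269,  0.33287865, -0.06468946,  1.46096319,  0.02159225,
        1.3499327 , -0.08847823]), 'joint_velocities': array([-0.00229939, -0.00072839,  0.00177959, -0.00057529, -0.00063875,
       -0.00145968, -0.00070609]), 'tau': array([-1.34994742e-03, -6.25435567e+01,  4.82430460e-02, -3.91613245e+01,
        1.61359459e-02,  9.84934130e-03, -7.06628228e-06]), 'position': array([0.28278021, 0.55695484, 0.24920122]), 'ee_rot': array([-0.37020217,  0.60306962,  0.36961237,  0.60219937]), 'ft_force': array([-0.37447191, -0.50772234, -0.68767886]), 'torque': array([-0.00504747, -0.02717974,  0.02890848]), 'grip_width': 0.9994126140114387}
side 51.111353050441465 312.4077437432925 238.60990473889885 [[ 9.10935245e-01 -4.12548873e-01  6.37760224e-04]
 [-2.91406179e-01 -6.44536891e-01 -7.06862529e-01]
 [ 2.92026399e-01  6.43720144e-01 -7.07350661e-01]] [-0.5443165   0.16376454  1.36864778]
top 48.33936601599136 315.877087277648 236.42148000794182 [[ 0.04882912 -0.99879819 -0.00423068]
 [-0.97763292 -0.04692599 -0.20501663]
 [ 0.20457171  0.01414683 -0.97874935]] [-0.11800054  0.53997569  1.40984934]
```

View pics/side0.png

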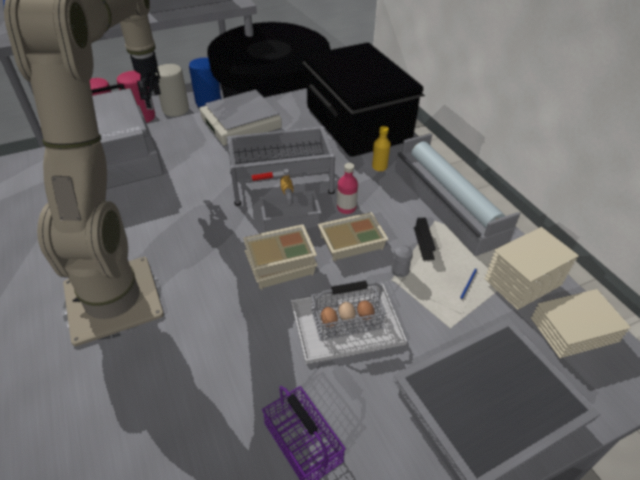

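View pics/top0.png

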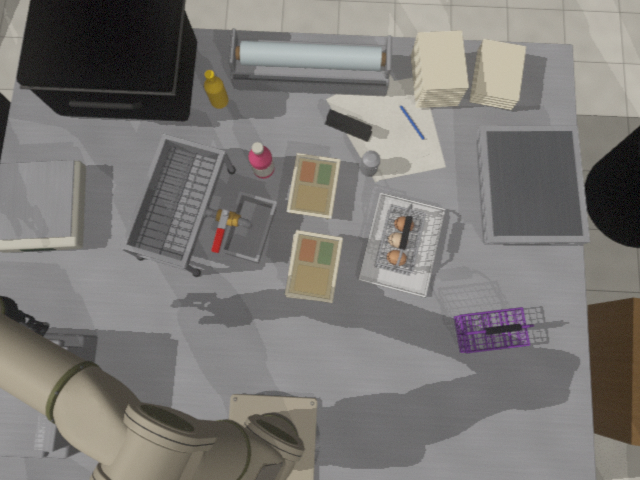

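The side view shows the steel basket with three eggs and a black grip in the aluminium tray at about (348,310), or (405,235) in the top view. The purple look-alike is at side (303,430), top (492,330), and I'll leave it alone. The drain pan is at top (178,200) with the red lever at (219,240). Next I'll enlarge both areas.

```bash
python3 - <<'E'
import cv2,numpy as np
def crop(n,x0,y0,x1,y1,s,o):
    im=cv2.imread(f"pics/{n}0.png")[y0:y1,x0:x1]
    im=cv2.resize(im,None,fx=s,fy=s,interpolation=cv2.INTER_CUBIC)
    for x in range((x0//10+1)*10,x1,10):
        cv2.line(im,((x-x0)*s,0),((x-x0)*s,4),(0,255,255),1)
        if x%20==0: cv2.putText(im,str(x),((x-x0)*s-10,14),0,.35,(0,255,255),1)
    for y in range((y0//10+1)*10,y1,10):
        cv2.line(im,(0,(y-y0)*s),(4,(y-y0)*s),(0,255,255),1)
        if y%20==0: cv2.putText(im,str(y),(6,(y-y0)*s+4),0,.35,(0,255,255),1)
    cv2.imwrite(f"pics/{o}.png",im)
crop("top",115,125,285,285,4,"t_station")
crop("top",355,185,455,305,5,"t_basket")
crop("side",215,120,345,230,6,"s_station")
crop("side",285,270,415,370,6,"s_basket")
E
```

```text
(no output)
```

View pics/t_station.png

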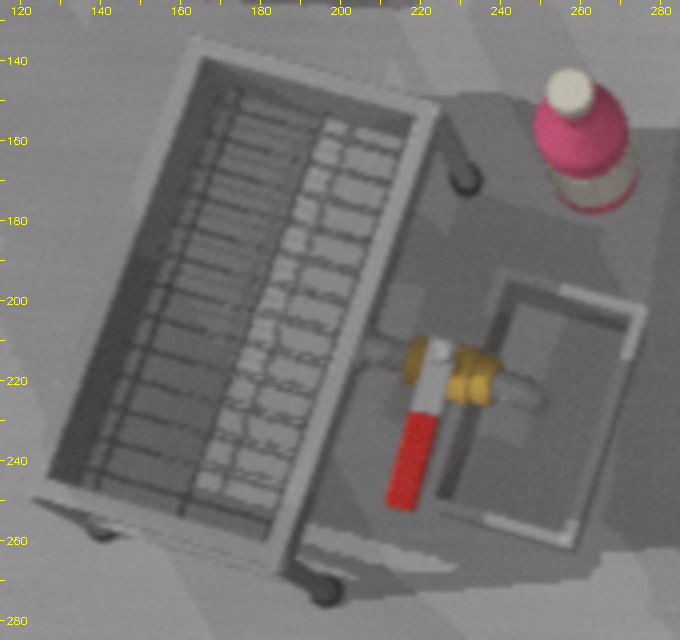

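View pics/t_basket.png

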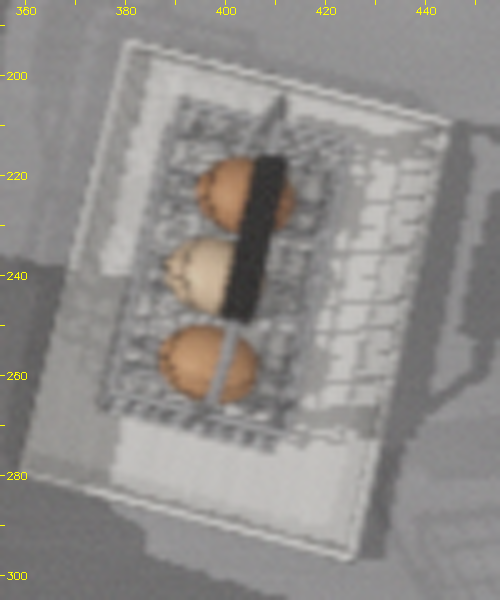

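View pics/s_station.png

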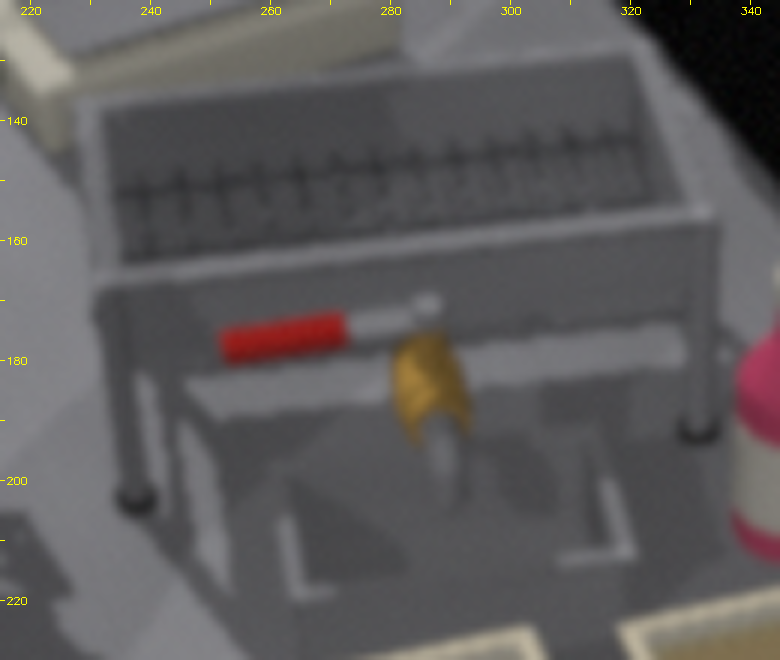

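View pics/s_basket.png

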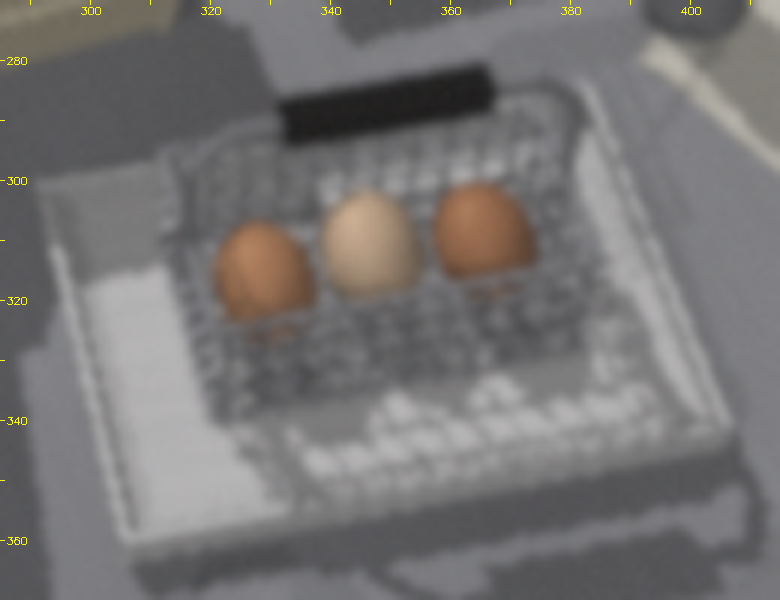

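```bash
cat > h.py <<'E'
import numpy as np
from scipy.optimize import least_squares
CAM={}
def load():
    from workcell import camera
    for n in("side","top"): CAM[n]=camera(n)
    return CAM
def proj(n,X):
    c=CAM[n]; f=240/np.tan(np.radians(c["fov_y"])/2)
    p=np.atleast_2d(X)@c["R"].T+c["t"]; return p[:,:2]/p[:,2:]*f+[c["cx"],c["cy"]]
def tri(pt,ps,z=None):
    g=lambda X:np.r_[proj("top",X)[0]-pt,proj("side",X)[0]-ps]
    if z is None:
        r=least_squares(g,[.5,0,.1]); return r.x,r.fun
    r=least_squares(lambda q:g([q[0],q[1],z]),[.5,0]); return r.x,r.fun
E
cat > m.py <<'E'
from h import *; load()
loc=np.array([[1,1],[1,-1],[-1,1],[-1,-1]])*[.1625,.088]
T=np.array([[164.3,134.5],[224.5,150.8],[123.3,249.3],[185.8,268.5]])-.4
S=np.array([[321.7,126.7],[334.3,155.3],[228.3,136.7],[230.8,167.8]])-.4
def st(q,l,z): c,s=np.cos(q[2]),np.sin(q[2]); return np.c_[l@np.array([[c,-s],[s,c]]).T+q[:2],np.full(len(l),z)]
def f(q): X=st(q,loc,.15); return np.r_[(proj("top",X)-T).ravel(),(proj("side",X)-S).ravel()]
r=least_squares(f,[.5,.3,0],loss="soft_l1"); print("station",r.x,np.degrees(r.x[2])); print(r.fun.reshape(-1,2).round(1).tolist())
q=r.x; stem=st(q,np.array([[0,-.142]]),.148)[0]; print("stem",stem,proj("top",stem),proj("side",stem))
for a in (0,.1,.2,.3):
    g=st(q,np.array([[-.073*np.cos(a),-.142-.073*np.sin(a)]]),.148)[0]; print(a,g,proj("top",g),proj("side",g))
gx=tri([217.7-.4,240.2-.4],[262.2-.4,176.3-.4]);print("lever tri",gx)
a=tri([409.4,216.2],[366.7,284.2]);b=tri([402.6,249],[332.5,290.3]);print("grip",a,b); d=a[0]-b[0]
print((a[0]+b[0])/2,np.degrees(np.arctan2(d[1],d[0])),np.linalg.norm(d))
# tray corners z=.016 top view
tl=np.array([[1,1],[1,-1],[-1,1],[-1,-1]])*[.13,.095]
TT=np.array([[355+127/5,185+40/5],[355+455/5,185+125/5],[355+25/5,185+475/5],[355+350/5,185+560/5]])-.4
r=least_squares(lambda q:(proj("top",st(q,tl,.016))-TT).ravel(),[.5,-.2,0]);print("tray",r.x,np.degrees(r.x[2]),r.fun.round(1))
for n,c in(("meal",(318,265)),("far",(315,185))):
    pass
E
python3 m.py
```

```text
station [ 0.60660127  0.28067187 -0.22905732] -13.124017962499241
[[-1.3, -0.1], [1.2, 0.6], [-2.4, 0.2], [0.4, -0.3], [1.4, -0.6], [0.4, 0.8], [-1.4, -0.2], [0.5, 0.5]]
stem [0.57435881 0.14238079 0.148     ] [[225.95901843 213.80195208]] [[286.12903305 172.71582154]]
0 [0.5032655  0.15895614 0.148     ] [[217.20361247 240.38887849]] [[262.20565902 175.60434679]]
0.1 [0.5019659  0.15177584 0.148     ] [[219.95218531 241.01750114]] [[262.63098515 177.06153071]]
0.2 [0.50138962 0.14450168 0.148     ] [[222.76260977 241.37150721]] [[263.29699796 178.48426731]]
0.3 [0.50154243 0.13720632 0.148     ] [[225.6059215  241.44711216]] [[264.19910731 179.85744211]]
lever tri (array([0.50373683, 0.15918758, 0.14715418]), array([-0.1094264 ,  0.46987249,  0.54549201, -0.15562082]))
grip (array([ 0.59346721, -0.33385844,  0.13340747]), array([-0.09805949,  0.33844452,  0.31454603, -0.10555672])) (array([ 0.50661536, -0.31761734,  0.13499946]), array([ 0.04731505, -0.18094469, -0.16818615,  0.05223982]))
[ 0.55004129 -0.32573789  0.13420346] -10.591850964312032 0.0883716676782962
tray [ 0.54388368 -0.33502596 -0.21242063] -12.170805433098037 [ 0.4 -0.2 -0.2 -0.7 -1.2  0.1  0.9  0.8]
```

```bash
cat > go.py <<'E'
import sys,numpy as np
from scipy.spatial.transform import Rotation as R
from workcell import get_obs
# usage: go.py x y z barYaw(deg) ; jaw axis perpendicular to bar
def goto(x,y,z,bar):
    o=get_obs(); M=R.from_quat(o["ee_rot"]).as_matrix(); p=o["position"]
    d=M.T@(np.array([x,y,z])-p)
    jaw=np.degrees(np.arctan2(M[1,2],M[0,2])); want=bar+90
    e=(want-jaw+90)%180-90  # world ccw about +z
    print("t",round(o["clock"],2),"pos",p.round(4),"xaxis",M[:,0].round(3),"jaw",jaw.round(2),"tool shift",d.round(4),"turn about tool x",np.radians(-e).round(4),"ft",o["ft_force"].round(1),"w",round(o["grip_width"],3),"q",o["joint_pos"].round(2))
if __name__=="__main__": goto(*map(float,sys.argv[1:]))
E
python3 go.py .5035 .159 .25 -13.1
python3 - <<'E'
import numpy as np
q=np.array([.6066,.2807]);t=-.2291
for a in np.radians([0,15,30,45,48]):
    l=np.array([-.073*np.cos(a),-.142-.073*np.sin(a)]);c,s=np.cos(t),np.sin(t)
    print(np.degrees(a),[q[0]+c*l[0]-s*l[1],q[1]+s*l[0]+c*l[1]],-13.1+np.degrees(a))
E
cat > b.py <<'E'
from h import *; load()
# bottle cap top, shaker
for n,p in(("top",None),):pass
print("bottle",tri([115+570/4,125+90/4],[349,168]))
print("shaker",tri([370,157],[402,246]))
E
python3 b.py
```

```text
t 0.2 pos [0.2828 0.5571 0.2495] xaxis [-0.    -0.001 -1.   ] jaw 63.08 tool shift [-2.000e-04 -3.770e-01 -2.551e-01] turn about tool x -0.2411 ft [ 0.2 -0.9  0.5] w 0.999 q [-1.12  0.33 -0.06  1.46  0.02  1.35 -0.09]
0.0 [np.float64(0.5032590431472512), np.float64(0.1589886749856107)] -13.1
14.999999999999998 [np.float64(0.501390663463702), np.float64(0.14002366244226627)] 1.8999999999999986
29.999999999999996 [np.float64(0.5044944537108738), np.float64(0.12122129478516863)] 16.9
45.0 [np.float64(0.5123588957126776), np.float64(0.10386292229776725)] 31.9
48.00000000000001 [np.float64(0.5144612680872243), np.float64(0.10067130061208857)] 34.900000000000006
bottle (array([0.75403284, 0.07252514, 0.15869839]), array([-0.15020098,  0.48795554,  0.55510979, -0.19515308]))
shaker (array([ 0.7644024 , -0.22943564,  0.09778388]), array([-0.15516487,  0.47301983,  0.46690807, -0.17247622]))
```

Request:
play_rows(
  increments="0 -0.031 -0.021 0;0 -0.031 -0.021 0;0 -0.031 -0.021 0;0 -0.031 -0.021 0;0 -0.031 -0.021 0;0 -0.031 -0.021 0;0 -0.031 -0.021 0;0 -0.031 -0.021 0;0 -0.031 -0.021 0;0 -0.031 -0.021 0;0 -0.031 -0.021 0;0 -0.031 -0.021 0;0 0 0 -0.12;0 0 0 -0.12;0 0 0 0",
  hand=0.1,
)

```text
clock: 1.8
position: [0.5079, 0.147, 0.2488]
ee_rot: [-0.441, 0.552, 0.442, 0.553]
ft_force: [0.7, -0.9, -0.3]
grip_width: 0.448
```

```bash
python3 go.py .5035 .159 .15 -13.1
```

```text
t 1.8 pos [0.5079 0.147  0.2488] xaxis [ 0.     0.001 -1.   ] jaw 77.25 tool shift [0.0988 0.0069 0.0106] turn about tool x 0.0062 ft [ 0.7 -0.9 -0.3] w 0.448 q [-0.59  0.12  0.24  1.73 -0.03  1.3   1.01]
```

Request:
play_rows(
  increments="0 0.007 0.011 0.006;0.02 0 0 0;0.02 0 0 0;0.015 0 0 0;0 0 0 0;0 0 0 0",
)

```text
clock: 2.4
position: [0.501, 0.1674, 0.1932]
ee_rot: [-0.435, 0.555, 0.437, 0.558]
ft_force: [0.3, 1.2, -0.2]
grip_width: 0.445
```

```bash
python3 go.py .5035 .159 .15 -13.1; python3 - <<'E'
from workcell import camera
import cv2,numpy as np
a=camera("top")["img"][140:290,160:280];b=camera("side")["img"][110:230,210:340]
a=cv2.resize(a,(400,500),interpolation=2);b=cv2.resize(b,(400,369),interpolation=2)
b=cv2.copyMakeBorder(b,0,131,0,0,0);cv2.imwrite("pics/lev1.png",np.hstack([a,b]))
E
```

```text
t 2.4 pos [0.501  0.1674 0.1932] xaxis [ 0.001  0.004 -1.   ] jaw 76.18 tool shift [ 0.0432 -0.0044 -0.0078] turn about tool x -0.0126 ft [ 0.3  1.2 -0.2] w 0.445 q [-0.61  0.16  0.22  1.81 -0.04  1.18  0.96]
```

View pics/lev1.png

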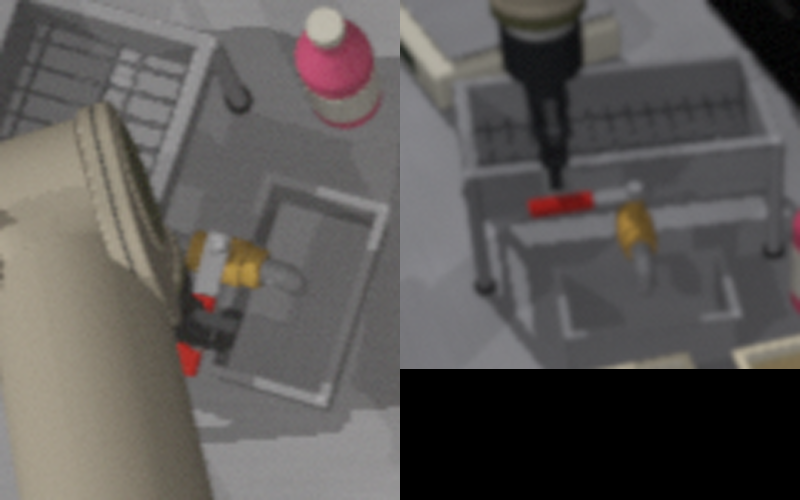

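The gripper sits above the red sleeve, at (205,335) in the left half of the picture, with its jaws across the lever. I'll trim the position and then descend.

Request:
play_rows(
  increments="0 -0.004 -0.008 -0.01;0 0 0 0;0 0 0 0",
)

```text
clock: 2.8
position: [0.5043, 0.158, 0.1954]
ee_rot: [-0.438, 0.552, 0.44, 0.557]
ft_force: [0.1, -0.1, -0.4]
grip_width: 0.45
```

```bash
python3 go.py .5035 .159 .15 -13.1
```

```text
t 2.8 pos [0.5043 0.158  0.1954] xaxis [ 0.004  0.005 -1.   ] jaw 76.76 tool shift [0.0454 0.0011 0.0005] turn about tool x -0.0024 ft [ 0.1 -0.1 -0.4] w 0.45 q [-0.6   0.15  0.23  1.81 -0.04  1.18  0.99]
```

Request:
play_rows(
  increments="0.015 0 0 0;0.015 0 0 0;0.012 0 0 0;0 0 0 0;0 0 0 0",
)

```text
clock: 3.3
position: [0.5057, 0.158, 0.1538]
ee_rot: [-0.438, 0.551, 0.439, 0.558]
ft_force: [-0.1, 1.0, -0.1]
grip_width: 0.447
```

```bash
python3 go.py .5035 .159 .15 -13.1
```

```text
t 3.3 pos [0.5057 0.158  0.1538] xaxis [ 0.007  0.007 -1.   ] jaw 76.64 tool shift [0.0038 0.0024 0.0004] turn about tool x -0.0045 ft [-0.1  1.  -0.1] w 0.447 q [-0.59  0.19  0.23  1.85 -0.05  1.09  0.99]
```

Request:
play_rows(
  increments="0.002 0 0 0;0 0 0 0;0 0 0 0;0 0 0 0;0 0 0 0;0 0 0 0",
  hand=1,
  squeeze=25,
)

```text
clock: 3.9
position: [0.506, 0.1583, 0.1524]
ee_rot: [-0.439, 0.551, 0.439, 0.558]
ft_force: [1.0, 0.0, -3.2]
grip_width: 0.232
```

```bash
python3 go.py .5035 .159 .15 -13.1
```

```text
t 3.9 pos [0.506  0.1583 0.1524] xaxis [ 0.008  0.007 -1.   ] jaw 76.72 tool shift [0.0024 0.0026 0.0001] turn about tool x -0.0032 ft [ 1.   0.  -3.2] w 0.232 q [-0.59  0.19  0.23  1.85 -0.05  1.09  1.  ]
```

Request:
play_rows(
  increments="0 -0.0002 -0.0055 -0.0785;0 -0.0002 -0.0055 -0.0785;0 -0.0002 -0.0055 -0.0785;0 -0.0002 -0.0055 -0.0785;0 -0.0002 -0.0055 -0.0785;0 0 0 0",
)

```text
clock: 4.5
position: [0.5056, 0.1321, 0.1525]
ee_rot: [0.542, -0.45, -0.541, -0.46]
ft_force: [1.7, -1.7, -3.7]
grip_width: 0.227
```

```bash
cat > lev.py <<'E'
from workcell import get_obs
import numpy as np
p=get_obs()["position"][:2]-[.5744,.1424]
print("r",np.hypot(*p),"lever angle from pos",np.degrees(np.arctan2(-p[1],-p[0]))+13.1)
E
python3 lev.py; python3 go.py .5044 .1212 .152 16.9
```

```text
r 0.06952774115014103 lever angle from pos 21.58079064055433
t 4.5 pos [0.5056 0.1321 0.1525] xaxis [ 0.01  0.01 -1.  ] jaw 99.96 tool shift [ 0.0003  0.0031 -0.0106] turn about tool x -0.1211 ft [ 1.7 -1.7 -3.7] w 0.227 q [-0.53  0.18  0.21  1.87 -0.05  1.08  1.44]
```

Request:
play_rows(
  increments="0 -0.0002 -0.0056 -0.076;0 -0.0002 -0.0056 -0.076;0 -0.0002 -0.0056 -0.076;0 -0.0002 -0.0056 -0.076;0 -0.0002 -0.0056 -0.076;0 0 0 0",
)

```text
clock: 5.1
position: [0.5152, 0.1076, 0.1524]
ee_rot: [0.618, -0.34, -0.617, -0.35]
ft_force: [1.3, -1.3, -4.0]
grip_width: 0.226
```

```bash
python3 lev.py; python3 go.py .5140 .1053 .152 31.9
```

```text
r 0.06869416944699763 lever angle from pos 43.54670337773357
t 5.1 pos [0.5152 0.1076 0.1524] xaxis [ 0.009  0.012 -1.   ] jaw 121.61 tool shift [ 0.0004  0.0022 -0.0013] turn about tool x -0.0051 ft [ 1.3 -1.3 -4. ] w 0.226 q [-0.46  0.19  0.19  1.86 -0.05  1.09  1.87]
```

Request:
play_rows(
  increments="0 0 -0.0015 -0.01;0 0 0 0",
)

```text
clock: 5.3
position: [0.5154, 0.1072, 0.1524]
ee_rot: [0.618, -0.338, -0.618, -0.348]
ft_force: [1.6, -1.6, -2.1]
grip_width: 0.231
```

Request:
play_rows(
  increments="0 0 0 0;0 0 0 0;0 0 0 0;0 0 0 0",
  hand=0.1,
)

```text
clock: 5.7
position: [0.5161, 0.108, 0.1536]
ee_rot: [0.618, -0.338, -0.617, -0.35]
ft_force: [0.9, 0.1, 0.3]
grip_width: 0.452
```

Request:
play_rows(
  increments="-0.02 0 0 0;-0.03 0 0 0;-0.04 0 0 0;-0.04 0 0 0;-0.02 0 0 0;0 0 0 0",
)

```text
clock: 6.3
position: [0.5138, 0.1057, 0.309]
ee_rot: [0.618, -0.339, -0.617, -0.35]
ft_force: [1.1, 0.1, 0.0]
grip_width: 0.447
```

```bash
python3 go.py .550 -.15 .30 -10.6;python3 - <<'E'
from workcell import camera
import cv2,numpy as np
a=camera("top")["img"][140:290,160:280];b=camera("side")["img"][110:230,210:340]
a=cv2.resize(a,(400,500),interpolation=2);b=cv2.resize(b,(400,369),interpolation=2)
b=cv2.copyMakeBorder(b,0,131,0,0,0);cv2.imwrite("pics/lev2.png",np.hstack([a,b]))
E
```

```text
t 6.3 pos [0.5138 0.1057 0.309 ] xaxis [ 0.009  0.013 -1.   ] jaw 121.66 tool shift [ 0.0061  0.1035 -0.2367] turn about tool x 0.7376 ft [1.1 0.1 0. ] w 0.447 q [-0.47  0.07  0.2   1.65 -0.02  1.41  1.85]
```

View pics/lev2.png

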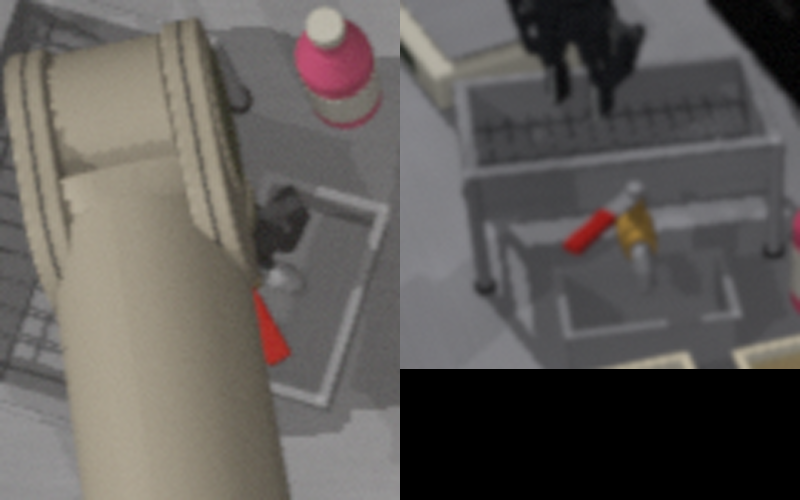

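The lever now points diagonally, with the sleeve at about (272,330) in the left half of the picture, partly hidden by the arm. I'll move off towards the basket and measure it with a clear view.

Request:
play_rows(
  increments="0 0.013 -0.029 0;0 0.013 -0.029 0;0 0.013 -0.029 0;0 0.013 -0.029 0;0 0.013 -0.029 0;0 0.013 -0.029 0;0 0.013 -0.029 0;0 0.013 -0.029 0;0 0 0 0.12;0 0 0 0.12;0 0 0 0.12;0 0 0 0.12;0 0 0 0.12;0 0 0 0.12;0 0 0 0",
  hand=-0.4,
)

```text
clock: 7.9
position: [0.538, -0.1556, 0.2765]
ee_rot: [-0.439, 0.553, 0.459, 0.539]
ft_force: [0.3, 0.4, -0.9]
grip_width: 0.696
```

```bash
python3 go.py .550 -.326 .30 -10.6;python3 - <<'E'
from workcell import camera
import cv2,numpy as np
cv2.imwrite("pics/top3.png",camera("top")["img"]);cv2.imwrite("pics/side3.png",camera("side")["img"])
a=cv2.imread("pics/top3.png")[190:270,200:260];b=cv2.imread("pics/side3.png")[140:220,240:310]
a=cv2.resize(a,None,fx=6,fy=6,interpolation=2);b=cv2.resize(b,None,fx=6,fy=6,interpolation=2)
cv2.imwrite("pics/lev3.png",np.hstack([a,b]))
for n,o in(("top3",0),("side3",0)):
    im=cv2.imread(f"pics/{n}.png").astype(int); m=(im[...,2]>120)&(im[...,1]<60)&(im[...,0]<60)
    m[:, 300:]=0
    ys,xs=np.nonzero(m); ys2=ys[(xs<300)&(ys<290)&(ys>140)];xs2=xs[(xs<300)&(ys<290)&(ys>140)]
    print(n,xs2.mean(),ys2.mean(),len(xs2),xs2.min(),xs2.max(),ys2.min(),ys2.max())
E
```

```text
t 7.9 pos [ 0.538  -0.1556  0.2765] xaxis [-0.033  0.01  -0.999] jaw 78.8 tool shift [-0.0256 -0.044  -0.1647] turn about tool x -0.0105 ft [ 0.3  0.4 -0.9] w 0.696 q [-0.23  0.21  0.5   1.59 -0.1   1.4   1.66]
top3 238.1042944785276 237.159509202454 163 231 246 226 248
side3 270.95454545454544 184.16666666666666 66 264 278 178 190
```

View pics/lev3.png

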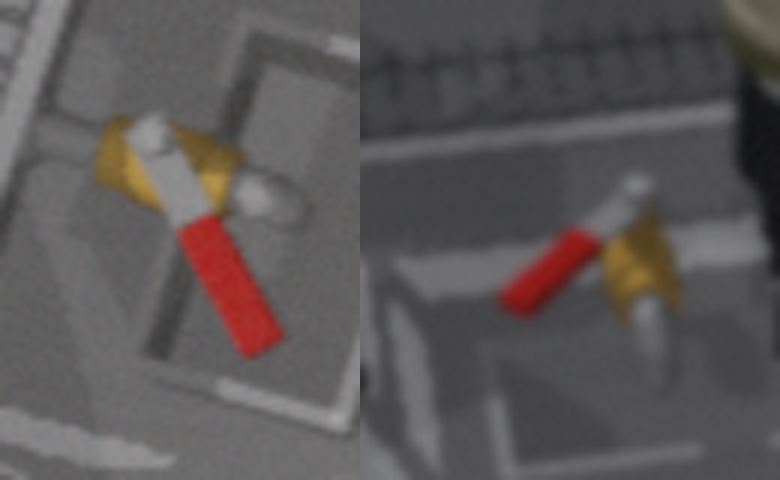

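View pics/top3.png

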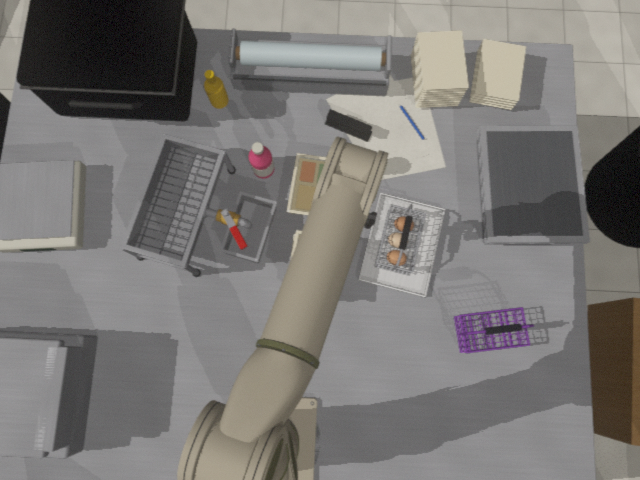

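```bash
cat > m2.py <<'E'
from h import *; load()
import cv2
x,f=tri([238.1,237.2],[270.95,184.2]); print(x,f)
p=x[:2]-[.5744,.1424]; print(np.hypot(*p),np.degrees(np.arctan2(-p[1],-p[0]))+13.12)
im=cv2.imread("pics/top0.png").astype(int)
def dark(n,x0,y0,x1,y1,th):
    im=cv2.imread(f"pics/{n}0.png").max(axis=2)[y0:y1,x0:x1]; m=(im<th).astype(np.uint8)
    k,l,s,c=cv2.connectedComponentsWithStats(m); i=1+np.argmax(s[1:,4]); ys,xs=np.nonzero(l==i)
    r=cv2.minAreaRect(np.c_[xs,ys].astype(np.float32)); print(n,s[i],c[i]+[x0,y0],r); return c[i]+[x0,y0]
a=dark("top",395,210,420,255,70);b=dark("side",325,275,375,300,60)
print(tri(a,b))
E
python3 m2.py
```

```text
[0.51251392 0.10569726 0.15138145] [-0.08740809  0.36668294  0.41688307 -0.12095756]
0.07195122326608867 43.79088299116526
top [  5   7  12  32 187] [405.50802139 232.3315508 ] ((10.4620943069458, 22.274368286132812), (6.033001899719238, 32.2043342590332), 12.26477336883545)
side [  7   7  35  12 262] [348.80534351 287.38931298] ((23.979867935180664, 12.385906219482422), (7.588625907897949, 35.04670715332031), 79.99201965332031)
(array([ 0.54950571, -0.32432625,  0.13280013]), array([-0.14500277,  0.52673599,  0.48980815, -0.15811508]))
```

The measured lever angle is about 44°, near enough to half open. The top view shows the steel basket undisturbed, its grip at (405,232) and its three eggs at (398,225), (397,240) and (397,257). The purple basket is at (492,330). The steel one stands in the tray and holds the eggs, so it is the right one, as the earlier enlarged crop confirmed. I'll go over its grip.

Request:
play_rows(
  increments="0 -0.003 -0.0155 0;0 -0.003 -0.0155 0;0 -0.003 -0.0155 0;0 -0.003 -0.0155 0;0 -0.003 -0.0155 0;0 -0.003 -0.0155 0;0 -0.003 -0.0155 0;0 -0.003 -0.0155 0;0 -0.003 -0.0155 0;0 -0.003 -0.0155 0;0 0 0 0;0 0 0 0",
)

```text
clock: 9.3
position: [0.5407, -0.3184, 0.2743]
ee_rot: [-0.448, 0.545, 0.468, 0.533]
ft_force: [0.3, 0.4, -0.3]
grip_width: 0.703
```

```bash
python3 go.py .5495 -.325 .20 -11.5
```

```text
t 9.3 pos [ 0.5407 -0.3184  0.2743] xaxis [-0.032  0.011 -0.999] jaw 80.73 tool shift [ 0.0739 -0.0122 -0.0055] turn about tool x 0.039 ft [ 0.3  0.4 -0.3] w 0.703 q [ 0.03  0.38  0.58  1.41 -0.2   1.44  2.01]
```

Request:
play_rows(
  increments="0.01 -0.006 -0.003 0.02;0.015 -0.006 -0.003 0.019;0.02 0 0 0;0.02 0 0 0;0.008 0 0 0;0 0 0 0;0 0 0 0",
)

```text
clock: 10.0
position: [0.552, -0.3217, 0.193]
ee_rot: [-0.436, 0.553, 0.459, 0.541]
ft_force: [1.2, 0.1, 0.4]
grip_width: 0.702
```

```bash
python3 go.py .5495 -.325 .134 -11.5;python3 - <<'E'
from workcell import camera
import cv2,numpy as np
a=camera("top")["img"][180:310,340:460];b=camera("side")["img"][250:380,280:420]
a=cv2.resize(a,(400,433),interpolation=2);b=cv2.resize(b,(400,371),interpolation=2)
b=cv2.copyMakeBorder(b,0,62,0,0,0);cv2.imwrite("pics/bk1.png",np.hstack([a,b]))
E
```

```text
t 10.0 pos [ 0.552  -0.3217  0.193 ] xaxis [-0.033  0.013 -0.999] jaw 78.53 tool shift [ 0.059  -0.0003 -0.0041] turn about tool x 0.0004 ft [1.2 0.1 0.4] w 0.702 q [ 0.04  0.46  0.56  1.49 -0.24  1.3   2.  ]
```

View pics/bk1.png

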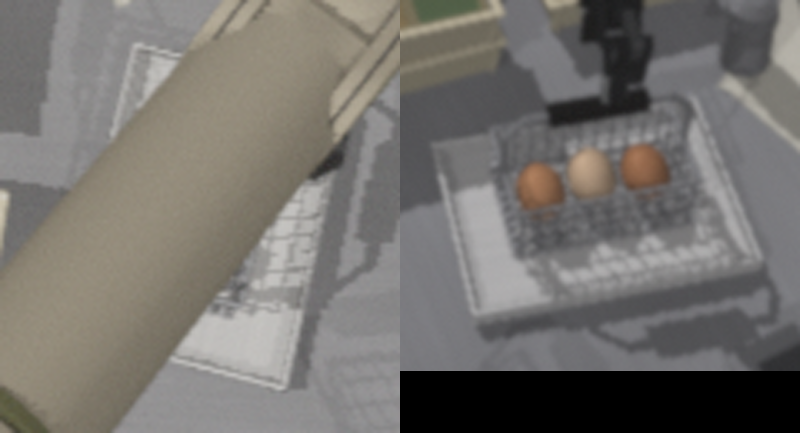

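```bash
python3 - <<'E'
from h import *; load()
from workcell import get_obs
from scipy.spatial.transform import Rotation as R
o=get_obs();M=R.from_quat(o["ee_rot"]).as_matrix();p=o["position"]
for d in(-.05,0,.019):
  for w in(-.03,.03):
    X=p+M[:,0]*d+M[:,2]*w; q=proj("side",X)[0]; print(d,w,q.round(1),((q-[280,250])/.35+[400,0]).round(0))
import cv2
b=CAM["side"]["img"][265:325,310:400]; cv2.imwrite("pics/bk2.png",cv2.resize(b,None,fx=8,fy=8,interpolation=2))
E
```

```text
-0.05 -0.03 [356.9 264.8] [620.  42.]
-0.05 0.03 [349.6 246. ] [599. -11.]
0 -0.03 [354.8 279.2] [614.  83.]
0 0.03 [347.8 260.5] [594.  30.]
0.019 -0.03 [354.  284.5] [612.  98.]
0.019 0.03 [347.1 265.8] [592.  45.]
```

View pics/bk2.png

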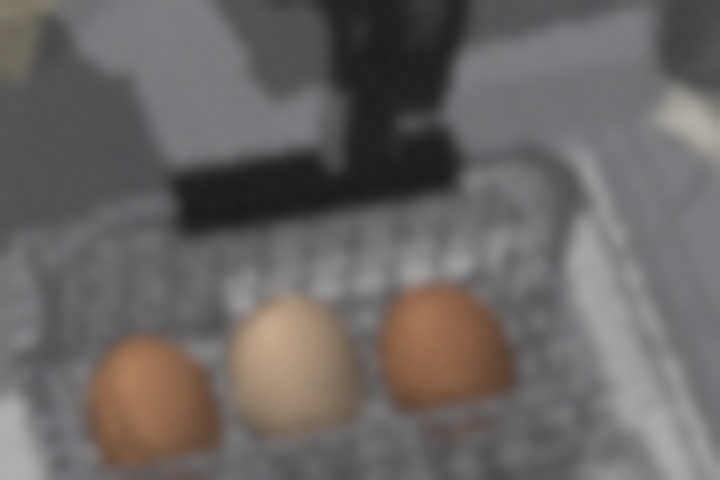

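Request:
play_rows(
  increments="0 0 -0.004 0;0.015 0 0 0;0.015 0 0 0;0.012 0 0 0;0.010 0 0 0;0 0 0 0;0 0 0 0",
)

```text
clock: 10.9
position: [0.5491, -0.3259, 0.1371]
ee_rot: [-0.437, 0.553, 0.458, 0.542]
ft_force: [0.9, 0.4, 0.6]
grip_width: 0.7
```

```bash
python3 go.py .5495 -.325 .134 -11.5
```

```text
t 10.9 pos [ 0.5491 -0.3259  0.1371] xaxis [-0.032  0.013 -0.999] jaw 78.48 tool shift [ 0.0031 -0.0003  0.0009] turn about tool x -0.0004 ft [0.9 0.4 0.6] w 0.7 q [ 0.06  0.51  0.55  1.55 -0.27  1.19  2.03]
```

Request:
play_rows(
  increments="0.003 0 0.0005 0;0 0 0 0;0 0 0 0;0 0 0 0;0 0 0 0;0 0 0 0;0 0 0 0;0 0 0 0;0 0 0 0;0 0 0 0",
  hand=1,
  squeeze=80,
)

```text
clock: 11.9
position: [0.5499, -0.3249, 0.1349]
ee_rot: [-0.437, 0.553, 0.458, 0.542]
ft_force: [-0.8, 0.8, -1.7]
grip_width: 0.196
```

```bash
python3 go.py .5495 -.325 .134 -11.5
```

```text
t 11.9 pos [ 0.5499 -0.3249  0.1349] xaxis [-0.03   0.013 -0.999] jaw 78.52 tool shift [ 0.0009  0.0003 -0.0002] turn about tool x 0.0003 ft [-0.8  0.8 -1.7] w 0.196 q [ 0.06  0.51  0.54  1.55 -0.27  1.19  2.03]
```

Request:
play_rows(
  increments="-0.003 0 0 0;-0.005 0 0 0;-0.008 0 0 0;-0.01 0 0 0;-0.01 0 0 0;-0.01 0 0 0;-0.01 0 0 0;-0.008 0 0 0;-0.005 0 0 0;-0.002 0 0 0;0 0 0 0",
)

```text
clock: 13.0
position: [0.5514, -0.326, 0.2118]
ee_rot: [-0.437, 0.553, 0.458, 0.542]
ft_force: [0.4, -0.2, -6.2]
grip_width: 0.196
```

```bash
python3 go.py .5495 -.325 .342 -12;python3 - <<'E'
from workcell import camera
import cv2,numpy as np
b=camera("side")["img"][220:380,270:420]
cv2.imwrite("pics/bk3.png",cv2.resize(b,None,fx=3.6,fy=3.6,interpolation=2))
E
```

```text
t 13.0 pos [ 0.5514 -0.326   0.2118] xaxis [-0.032  0.013 -0.999] jaw 78.49 tool shift [-0.13    0.0065  0.0015] turn about tool x 0.0085 ft [ 0.4 -0.2 -6.2] w 0.196 q [ 0.05  0.45  0.57  1.46 -0.24  1.33  2.  ]
```

View pics/bk3.png

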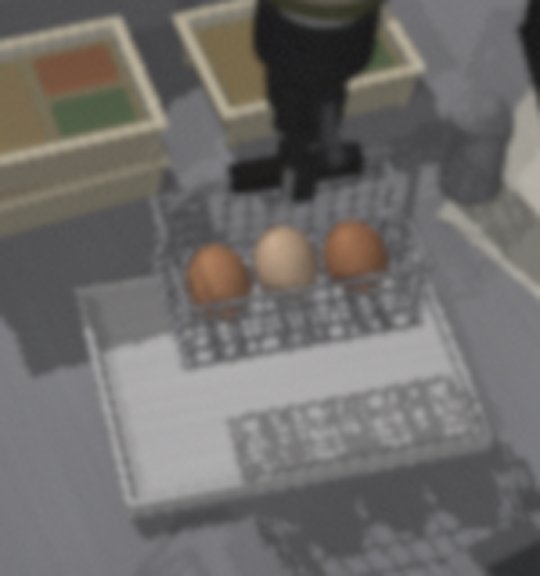

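The basket hangs level at about (290,290) in the crop, gripped mid-bar with all three eggs in it. I'll lift on to carrying height.

Request:
play_rows(
  increments="-0.004 0 0 0;-0.008 0 0 0;-0.01 0 0 0;-0.01 0 0 0;-0.01 0 0 0;-0.012 0.001 0 0;-0.012 0.001 0 0;-0.012 0.001 0 0;-0.012 0.001 0 0;-0.012 0.001 0 0;-0.01 0.001 0 0;-0.008 0 0 0;-0.006 0 0 0;-0.003 0 0 0;0 0 0 0",
)

```text
clock: 14.55
position: [0.5492, -0.3267, 0.3526]
ee_rot: [-0.436, 0.554, 0.458, 0.542]
ft_force: [-0.4, -0.0, -5.2]
grip_width: 0.197
```

```bash
python3 go.py .6066 .2807 .35 -13.1
```

```text
t 14.55 pos [ 0.5492 -0.3267  0.3526] xaxis [-0.032  0.013 -0.999] jaw 78.46 tool shift [0.0086 0.065  0.6066] turn about tool x 0.0272 ft [-0.4 -0.  -5.2] w 0.197 q [ 0.05  0.4   0.6   1.24 -0.21  1.6   1.98]
```

Request:
play_rows(
  increments="0 0 0.002 0;0 0 0.004 0;0 0.0005 0.006 0;0 0.001 0.008 0;0 0.001 0.01 0;0 0.0013 0.012 0;0 0.0013 0.012 0;0 0.0013 0.012 0;0 0.0013 0.012 0;0 0.0013 0.012 0;0 0.0013 0.012 0;0 0.0013 0.012 0;0 0.0013 0.012 0;0 0.0013 0.012 0;0 0.0013 0.012 0;0 0.0013 0.012 0;0 0.001 0.01 0;0 0.001 0.008 0;0 0 0.005 0;0 0 0.002 0",
)

```text
clock: 16.55
position: [0.5695, -0.1206, 0.3531]
ee_rot: [-0.436, 0.553, 0.46, 0.541]
ft_force: [-0.0, 0.3, -6.1]
grip_width: 0.196
```

```bash
python3 go.py .6066 .2807 .35 -13.1; python3 - <<'E'
from workcell import camera
import cv2
cv2.imwrite("pics/c1.png",camera("side")["img"][100:400,150:450])
E
```

```text
t 16.55 pos [ 0.5695 -0.1206  0.3531] xaxis [-0.034  0.015 -0.999] jaw 78.62 tool shift [0.0078 0.0426 0.4006] turn about tool x 0.03 ft [-0.   0.3 -6.1] w 0.196 q [-0.27  0.24  0.5   1.4  -0.12  1.57  1.6 ]
```

View pics/c1.png

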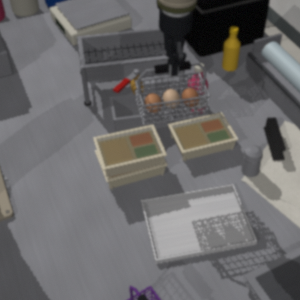

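The basket, with its three eggs at (170,97), is high above the meals and the scene below is undisturbed. I'll continue.

Request:
play_rows(
  increments="0 0 0.003 0;0 0 0.006 0;0 0.001 0.009 0;0 0.001 0.012 0;0 0.0014 0.013 0.002;0 0.0014 0.013 0.002;0 0.0014 0.013 0.002;0 0.0014 0.013 0.002;0 0.0014 0.013 0.002;0 0.0014 0.013 0.002;0 0.0014 0.013 0.002;0 0.0014 0.013 0.002;0 0.0014 0.013 0.002;0 0.0014 0.013 0.002;0 0.0014 0.013 0;0 0.0014 0.013 0;0 0.001 0.012 0;0 0.001 0.009 0;0 0 0.006 0;0 0 0.003 0",
)

```text
clock: 18.6
position: [0.5964, 0.1145, 0.3551]
ee_rot: [-0.43, 0.558, 0.454, 0.545]
ft_force: [-0.3, -0.1, -5.4]
grip_width: 0.194
```

```bash
python3 go.py .6066 .2807 .35 -13.1
```

```text
t 18.6 pos [0.5964 0.1145 0.3551] xaxis [-0.035  0.015 -0.999] jaw 77.35 tool shift [0.0071 0.0262 0.1643] turn about tool x 0.0079 ft [-0.3 -0.1 -5.4] w 0.194 q [-0.54  0.29  0.37  1.32 -0.12  1.58  1.17]
```

Request:
play_rows(
  increments="0 0 0.003 0;0 0.001 0.006 0.002;0 0.002 0.009 0.002;0 0.002 0.011 0.002;0 0.002 0.012 0.002;0 0.002 0.012 0;0 0.002 0.012 0;0 0.002 0.012 0;0 0.002 0.012 0;0 0.002 0.012 0;0 0.002 0.012 0;0 0.002 0.012 0;0 0.002 0.012 0;0 0.001 0.010 0;0 0.001 0.008 0;0 0 0.005 0;0 0 0.003 0;0 0 0.001 0;0 0 0 0",
)

```text
clock: 20.5
position: [0.6105, 0.2945, 0.3562]
ee_rot: [-0.428, 0.561, 0.451, 0.547]
ft_force: [-0.6, 0.5, -6.2]
grip_width: 0.193
```

```bash
python3 go.py .6066 .2807 .302 -13.1;  python3 - <<'E'
from workcell import camera
import cv2
for n in("top","side"):
  cv2.imwrite(f"pics/{n}4.png",camera(n)["img"])
cv2.imwrite("pics/c2.png",cv2.resize(cv2.imread("pics/side4.png")[60:230,200:360],None,fx=3.5,fy=3.5,interpolation=2))
E
```

```text
t 20.5 pos [0.6105 0.2945 0.3562] xaxis [-0.036  0.013 -0.999] jaw 76.81 tool shift [ 0.0541 -0.0014 -0.0146] turn about tool x -0.0016 ft [-0.6  0.5 -6.2] w 0.193 q [-0.7   0.46  0.31  1.1  -0.16  1.63  0.92]
```

View pics/c2.png

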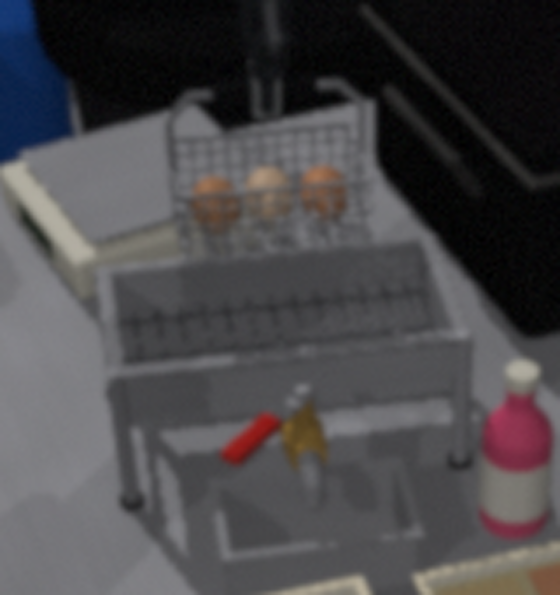

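View pics/top4.png

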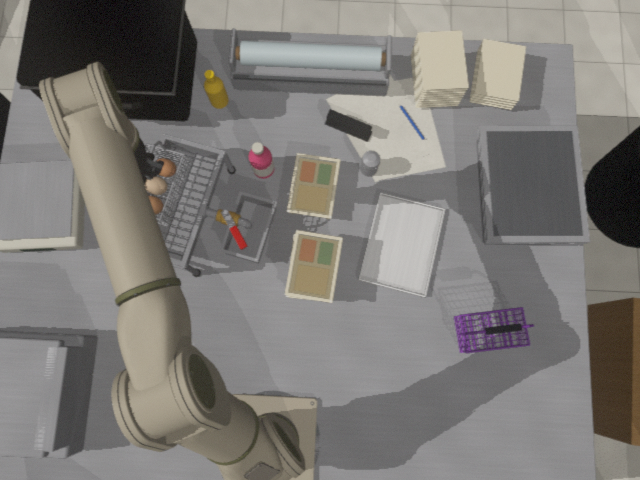

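All three eggs are in the basket, and the meals, shaker and bottle haven't moved. I'll centre, then lower in steps.

Request:
play_rows(
  increments="0 0 -0.003 0;0 0 -0.005 0;0 -0.001 -0.005 0;0 0 -0.002 0;0.004 0 0 0;0.006 0 0 0;0.007 0 0 0;0.007 0 0 0;0.006 0 0 0;0.004 0 0 0;0.002 0 0 0;0 0 0 0;0 0 0 0",
)

```text
clock: 21.9
position: [0.6062, 0.2774, 0.3164]
ee_rot: [-0.427, 0.562, 0.45, 0.547]
ft_force: [0.5, 0.2, -6.1]
grip_width: 0.192
```

```bash
python3 go.py .6066 .2807 .302 -13.1;  cat > fin.py <<'E'
import sys
from h import *; load()
from workcell import get_obs
import cv2
o=get_obs(); p=o["position"]; t=np.radians(-13.1); c,s=np.cos(t),np.sin(t)
ims={}
for n in("side","top"):
    S=4; x0,y0=(205,60) if n=="side" else (115,125); im=CAM[n]["img"][y0:y0+150,x0:x0+150]
    im=cv2.resize(im,None,fx=S,fy=S,interpolation=2)
    for lx in(-.085,.085):
        for ly in(-.05,.05):
          for dz in(-.132,-.067):
            X=[p[0]+c*lx-s*ly,p[1]+s*lx+c*ly,p[2]+dz]; q=(proj(n,X)[0]-[x0,y0]+.5)*S
            cv2.circle(im,(int(q[0]),int(q[1])),3,(0,255,255) if dz<-.1 else (0,255,0),-1)
    cv2.imwrite(f"pics/f_{n}_{sys.argv[1]}.png",im)
E
python3 fin.py a
```

```text
t 21.9 pos [0.6062 0.2774 0.3164] xaxis [-0.037  0.013 -0.999] jaw 76.72 tool shift [ 0.0144 -0.0002  0.0032] turn about tool x -0.0032 ft [ 0.5  0.2 -6.1] w 0.192 q [-0.69  0.43  0.31  1.21 -0.15  1.54  0.94]
```

View pics/f_side_a.png

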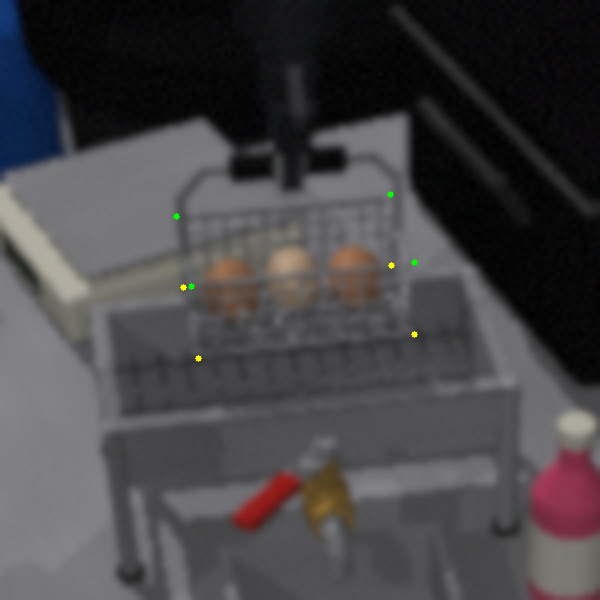

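View pics/f_top_a.png

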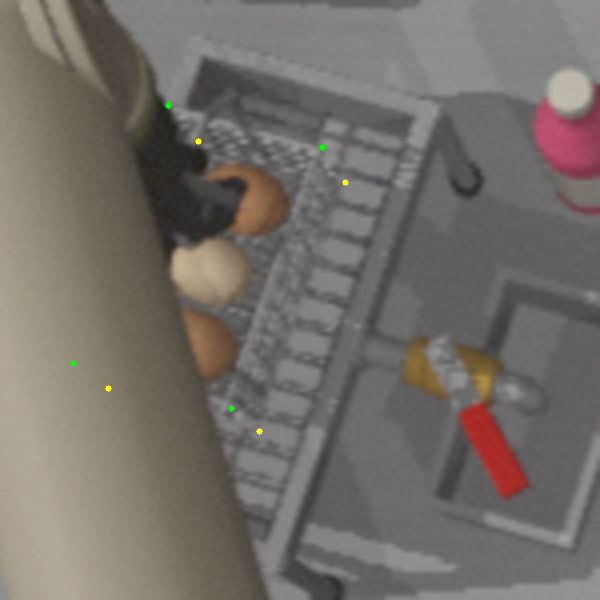

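```bash
python3 - <<'E'
from h import *; load()
import cv2
im=CAM["side"]["img"][90:155,245:315]; im=cv2.resize(im,None,fx=9,fy=9,interpolation=2)
im=cv2.convertScaleAbs(im,alpha=1.6)
cv2.imwrite("pics/z1.png",im)
E
```

```text
(no output)
```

View pics/z1.png

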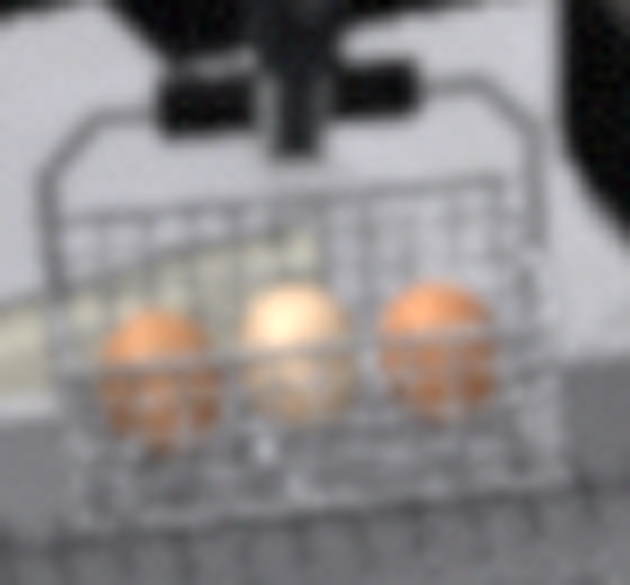

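```bash
cat > fit.py <<'E'
from h import *; load()
from scipy.spatial.transform import Rotation as R
from workcell import get_obs
P=np.array([[55,215],[502,180],[60,378],[545,335],[80,528],[565,485],[160,105],[418,84]])/9+[245,90]-.4
L=np.array([[-.085,.05,.065],[.085,.05,.065],[-.085,-.05,.065],[.085,-.05,.065],[-.085,-.05,0],[.085,-.05,0],[-.045,0,.13],[.045,0,.13]])
def f(q): return (proj("side",R.from_euler("ZYX",q[3:]).apply(L)+q[:3])-P).ravel()
p=get_obs()["position"]
r=least_squares(f,[*(p-[0,0,.132]),-.23,0,0],loss="soft_l1"); print(p,r.x[:3].round(4),np.degrees(r.x[3:]).round(2)); print(r.fun.reshape(-1,2).round(1).tolist())
g=lambda q:f([*q,np.radians(-13.1),0,0])
r=least_squares(g,p-[0,0,.132],loss="soft_l1");print(r.x,r.cost,r.fun.reshape(-1,2).round(1).tolist())
E
python3 fit.py
```

```text
[0.60623095 0.27734018 0.31643751] [0.6181 0.3124 0.1602] [-16.29  -0.38  -0.2 ]
[[-0.8, 0.1], [1.8, -0.2], [0.3, -1.1], [1.1, -0.8], [-0.0, -0.1], [-0.8, 0.1], [-0.6, 1.1], [-0.1, 1.1]]
[0.61447495 0.30663346 0.16469802] 5.745992378756423 [[-2.1, 0.6], [0.5, -0.9], [0.9, -0.4], [1.5, -1.6], [0.4, 0.6], [-0.5, -0.6], [-0.8, 1.3], [-0.3, 0.7]]
```

```bash
python3 - <<'E'
from h import *; load()
import cv2
im=CAM["top"]["img"][140:265,150:230]; im=cv2.resize(im,None,fx=6,fy=6,interpolation=2)
im=cv2.convertScaleAbs(im,alpha=1.5)
cv2.imwrite("pics/z2.png",im[:600]); cv2.imwrite("pics/z2.png",cv2.resize(im,None,fx=.8,fy=.8))
E
```

```text
(no output)
```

View pics/z2.png

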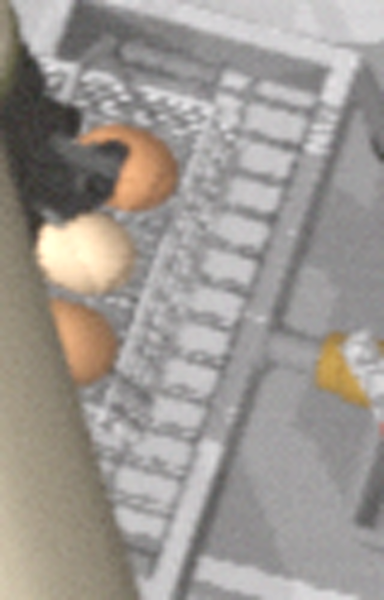

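```bash
cat >> fit.py <<'E'
print("joint")
C=np.array([212,108])/4.8+[150,140]-.4; D=np.array([105,405])/4.8+[150,140]-.4
def h(q,w=None):
    Rm=R.from_euler("ZYX",q[3:]); a,b=proj("top",Rm.apply([[.085,-.05,.065],[-.085,-.05,.065]])+q[:3])
    n=np.array([-(b-a)[1],(b-a)[0]])/np.linalg.norm(b-a)
    return np.r_[f(q),(a-C),(D-a)@n*1.0]
for fr in(6,4,3):
    k=(lambda v:np.r_[v,np.radians([-13.1,0,0])[len(v)-3:]] if len(v)<6 else v)
    x0=np.r_[p-[0,0,.132],-.23,0,0][:fr]
    r=least_squares(lambda v:h(k(v)),x0,loss="soft_l1");print(r.x[:3].round(4),np.degrees(r.x[3:]).round(2),r.cost.round(2));print(r.fun.round(1).tolist())
E
python3 fit.py | sed -n '/joint/,$p'
```

```text
joint
[0.605  0.2824 0.1803] [-13.56   1.02  -0.32] 5.37
[-2.4, 0.1, 1.2, -0.5, 0.3, -0.8, 2.1, -1.0, -0.5, 0.7, -0.3, 0.4, -0.6, 0.5, 0.4, 0.5, -0.0, 0.1, -0.2]
[0.6065 0.2827 0.1802] [-14.39] 5.65
[-2.1, 0.2, 1.6, -0.8, 0.2, -0.5, 2.0, -1.1, -0.3, 0.8, -0.0, 0.2, -0.9, 0.7, 0.2, 0.4, 0.2, 0.2, -0.5]
[0.6058 0.2827 0.1804] [] 6.51
[-2.6, 0.5, 0.9, -1.1, 0.4, -0.2, 2.1, -1.5, -0.1, 1.1, -0.0, -0.2, -1.1, 0.9, -0.1, 0.3, -0.4, -0.1, 0.2]
```

Request:
play_rows(
  increments="0 0 0 -0.004;0.002 0 0.001 -0.004;0.003 0 0 0;0.003 0 0 0;0.002 0 0 0;0.001 0 0 0;0 0 0 0;0 0 0 0;0 0 0 0;0 0 0 0",
)

```text
clock: 23.4
position: [0.6059, 0.2786, 0.3041]
ee_rot: [-0.429, 0.56, 0.453, 0.545]
ft_force: [0.1, -0.1, -4.9]
grip_width: 0.193
```

```bash
python3 go.py .6066 .279 .304 -13.1; python3 fin.py b
```

```text
t 23.4 pos [0.6059 0.2786 0.3041] xaxis [-0.037  0.013 -0.999] jaw 77.21 tool shift [ 0.0001 -0.0006  0.0006] turn about tool x 0.0055 ft [ 0.1 -0.1 -4.9] w 0.193 q [-0.69  0.43  0.3   1.24 -0.15  1.52  0.94]
```

View pics/f_side_b.png

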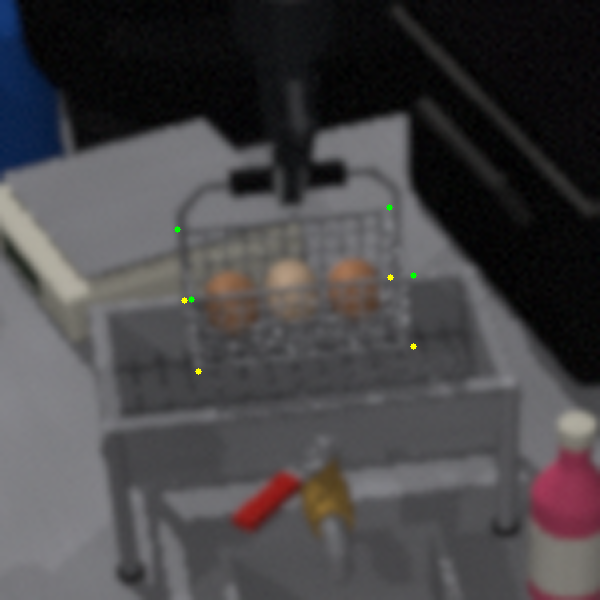

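View pics/f_top_b.png

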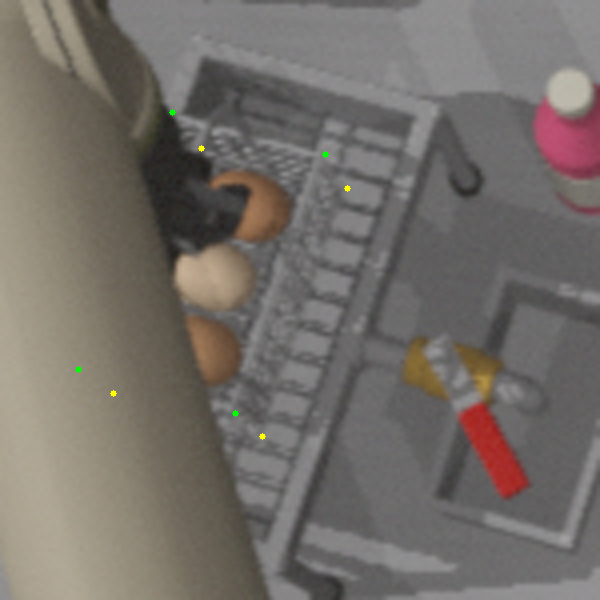

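Everything checks out: the basket is centred over the pan with its eggs at side (232,300), (291,288) and (354,287), and the lever is still at half open. Handing in.

Request:
play_rows(
  increments="0 0 0 0;0 0 0 0;0 0 0 0",
)

```text
clock: 23.8
position: [0.6059, 0.2786, 0.3042]
ee_rot: [-0.429, 0.56, 0.453, 0.545]
ft_force: [0.3, 0.6, -5.2]
grip_width: 0.195
```

```bash
python3 -c "
from workcell import get_obs,workorder
o=get_obs();print(o['position'],abs(o['joint_velocities']).max(),o['grip_width'])
workorder.hand_in();print(get_obs()['clock'])"
```

```text
[0.60594278 0.2785591  0.30421594] 0.0028928962987446287 0.1950140657277719
the job is handed in; nothing more can be done
the job is handed in; nothing more can be done
```

I turned the valve lever to about half open: the camera measured 43.8°, and the arm's position gave about 44.5°. Then I lifted the wire basket by its black grip and carried it over the meals. I handed in at about 24 s with the arm still and the grip holding.

- **Position:** The basket is centred over the pan to about 2 mm, with its long sides within about 1° of the pan's. It is level to about 1°.
- **Eggs and surroundings:** All three eggs were in the basket in the last pictures. I saw no sign that anything else on the table had moved.
- **Disagreements in the checks:** The arm's position puts the basket's underside about 22 mm above the rim, while the camera fit says about 18 mm, so I set the height between the two. They also differ by about 5 mm on sideways centring (towards or away from the valve), and I split that too. The tool itself leans about 2°, but it leaned almost the same when it gripped, so the basket stayed level.

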